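Show the ball in its tray to the reader

TASK

Switch on the white reader by pressing its green button fully down and letting it spring back up. Then pick up the blue tray by its black handle and carry it to the reader without ever tipping the loose steel ball out of its pocket. Finish while still holding the tray in the gripper, level and still, with the ball's pocket centred over the reader's round dark window and the underside of the tray about 7 cm above it; do not put it down or let go, and leave the other things on the table where they are.

Things in the scene. Friction and masses are not known exactly. Their poses are not given: they have to be found in the camera images.
- start_button_top (a point): centre of the top face of the reader's round green push button (28 mm across), which points up; read when not pressed it stands 64 mm above the table and 73 mm from the window, toward the reader's front (-x of the reader). Moves down with the button.
- start_button (a joint): travel of the green button in m: 0 up, 0.006 fully down; spring-loaded, about 5 N to push fully down, springs back when let go
- reader: white and grey instrument, 150 x 110 mm and 42 mm high, fixed to the table; origin at the centre of its underside, z up, +x from the button toward the window. Where it stands and its yaw vary, and it may be left or right of the tray
- window (a point): centre of the round dark glass window (44 mm across, aluminium rim) flush in the reader's top, 43 mm above the table; x, y, z axes as the reader
- ball_tray: loose blue tray 160 (x) x 80 (y) mm, plate 6 mm thick with a lip up to 10 mm, about 0.2 kg; origin at the centre of its underside, z up when level. Two round white-rimmed pockets 45 mm to +x and -x of its centre, inside 40 mm wide with clear flat floors and rims only 3 mm high; only the +x pocket holds a ball. Balances about its centre.
- tray_handle (a point): grip point on the tray's upright black handle, 42 mm above the tray's underside over its centre: the handle is 12 mm thick along the tray's y (grip across this), 30 mm long along the tray's x, its top 56 mm above the tray's underside; from 11 mm up it is clear to grip
- pocket (a point): centre of the tray's +x pocket (the one with the ball), 18.5 mm above the tray's underside, where the ball's centre is when it sits in the middle; fixed to the tray, axes as the tray
- ball_center (a point): centre of the loose steel ball, 25 mm diameter, about 60 g, free to roll up to about 8 mm any way within its pocket
- tally_counter: loose round white hand counter, 52 mm across, 22 mm high, left edge of the table; leave alone
- sample_pot: loose white pot with red lid, 52 mm across, 59 mm high, at the left; leave alone
- marker_black: loose black marker pen, 133 mm long, behind the work; leave alone
- tweezers: loose steel tweezers, 121 mm long, at the right near the robot; leave alone

How it is judged:
By the outcome, as a careful person would: the job done as asked, in the order asked, and still so for the second after the job is handed in, while the arm keeps its last pose, push and grip.
It also fails if it takes over 50 s, if anything falls off the work surface, if the arm or the gripper's body presses on something with over 40 N, if the wrist force passes 120 N, or if a joint passes its speed limit or range.

ROBOT

A 7-joint arm with a two-finger parallel gripper is mounted at the origin on a cart in front of the work surface, level with it; the furniture and walls round the work are solid. World frame = base frame: x ahead of the robot, y to its left, z up, the work surface at z = 0. Lengths are in mm, angles in rad, forces in N, time in s.
With the tool pointing down it reaches from about 425 to 875 mm from the base axis. Payload 4.7 kg.
Tool frame: the origin (TCP) lies at the very end of the fingers, on their centre line; the grasp point (between the pads) lies 19 mm behind it; z points along the fingers, y is the line along which they close (so a half turn about z gives the same grasp; the last joint's range is limited). The gripper opens to 85 mm and grips with 20 to 120 N. Pads are 22 mm wide; open, the fingers measure 114 mm over their backs; the gripper's body (76 mm by 85 mm) begins 54 mm behind the grasp point. The pads swing forward as they close: fully open they stand 13 mm farther back than shut.
Start: joints at [1.332, 0.321, -0.07, 1.45, 0.023, 1.371, -0.057], TCP at [162.554, -629.366, 231.349] pointing down, gripper open.
Joint ranges: [-2.86, 2.86], [-0.3, 2.09], [-1.38, 1.24], [0.06, 2.45], [-1.56, 4.7], [0.09, 2.05], [-2.69, 2.69]. Speed limits (rad/s): [2.57, 2.57, 3.14, 3.14, 3.14, 3.14, 3.14].

INTERFACE

Orientations are given as a unit quaternion [x, y, z, w].
In Python, from station import bot, eyes, job gives the robot as it stands. The module is installed in compiled form; this text tells all that it offers.
- The arm moves only by the tool apply_moves, never from a script. Its argument "targets" is a list of rows, each a list of 7 numbers: the shift along the tool's x, y, z each as a share of 0.2 m, from -1 to 1, then the turn, a rotation vector about the tool's x, y, z each as a share of 90 degrees, from -1 to 1, then the opening, from -1 (shut) to 1 (fully open). In form: [[x, y, z, rx, ry, rz, gripper], ...]. A call has exactly 5 rows; each row shifts and turns the commanded pose from where the row before left it, along the tool's axes as they then stand; what a row does not reach is not made up. A row lasts 1/12 s, in which the tool goes at most 41.7 mm and 7.16 degrees, less where a joint would pass 70% of its speed; a pose out of reach is approached as far as the arm can. A call with a number of a shift or a turn outside -1 to 1 is refused whole. A call with a gripper value outside its range is refused whole. The fingers move at their own pace and stop on an object; "force" is the grip in N (left out, the last holds). Time passes only in rows, so rows that do not move let the fingers close, or fill a call up. It gives the time, the measured TCP pose, the force, the opening and the grip force at its end, in the units of the state.
- bot.observe(): the state, without advancing time (a new reading comes with each control period).
- eyes.get_image(name): name is "side" or "top" or "wrist"; returns a dict with "img" (384x512x3 uint8, red, green, blue), "fx", "fy", "cx", "cy" (pixels), "view" (4x4, takes a point from world to camera coordinates); the wrist camera has in their place "hand_eye" (4x4, takes a point from camera to tool coordinates, whose origin is the TCP and whose axes are the flange's). Camera axes: x right, y down, z forward; pixel columns grow to the right and rows downward; lengths in mm; the calibration is good to about 2 mm. A picture is of the moment at which its call begins: read the wrist's pose just before it. There is no depth.
- job.job_done(): hands the job in; it is judged then, once.
The state is a dict: "t": time; "joints": joint angles; "dq": joint speeds; "tau": joint torques, N m; "ee_pos": TCP position; "tool_rot": TCP orientation; "wrist_force": force on the tool from outside, world axes, zero at the start; "wrist_torque": the same for the moment, N m; "width": finger opening in mm; "gripper_force": force on a finger pad.
Only numpy, scipy, OpenCV 4.12 (cv2) and the standard library are available. Lean on these libraries where they do the work, as an engineer would, in place of code of your own. Each camera call takes 0.05 s, during which the arm holds its last target. There are 200 camera calls.

## Working session

There is one attempt and no reset: what is moved stays moved. The work goes in short steps, Python scripts to look and compute and a tool call to move; the robot and the scene stay as the last step left them, time stands still between calls to the robot, and variables do not carry over. Pictures are saved under pics/ and viewed, at most 10 in all, crops included, and the job is handed in when it is done.

Besides the shell and the picture viewer there is one more tool, called by a JSON object that holds its "api" and its "payload". apply_moves: Moves the arm, as the interface text tells. Its arguments: {"type":"object","properties":{"targets":{"type":"array"},"force":{"type":"number"}},"required":["targets"]}

```bash
mkdir -p pics; cat > h.py <<'E'
import numpy as np, cv2
from station import bot, eyes, job
from scipy.spatial.transform import Rotation as R
def grab(n):
    s=bot.observe(); d=eyes.get_image(n)
    if n=="wrist":
        T=np.eye(4);T[:3,:3]=R.from_quat(s['tool_rot']).as_matrix();T[:3,3]=s['ee_pos']
        d['c2w']=T@np.array(d['hand_eye'])
    else: d['c2w']=np.linalg.inv(np.array(d['view']))
    return d
def ray(d,u,v,z):
    c=d['c2w'];r=c[:3,:3]@np.array([(u-d['cx'])/d['fx'],(v-d['cy'])/d['fy'],1.]);o=c[:3,3]
    return o+r*(z-o[2])/r[2]
def proj(d,p):
    q=np.linalg.inv(d['c2w'])@np.append(p,1);return d['fx']*q[0]/q[2]+d['cx'],d['fy']*q[1]/q[2]+d['cy']
def save(d,n): cv2.imwrite('pics/'+n,d['img'][:,:,::-1])
E
python3 - <<'E'
from h import *
a=grab('top');b=grab('side')
im=np.hstack([a['img'],b['img']]);im=cv2.resize(im,(800,300));cv2.imwrite('pics/a.png',im[:,:,::-1])
save(a,'top.png');save(b,'side.png')
np.set_printoptions(precision=3,suppress=True)
print(a['c2w'],b['c2w'],a['fx']);s=bot.observe();print(s['ee_pos'],s['tool_rot'],s['width'],s['t'],s['wrist_force'])
for n,d in(('top',a),('side',b)):
    hsv=cv2.cvtColor(d['img'],cv2.COLOR_RGB2HSV)
    for c,lo,hi in(('green',(45,90,50),(85,255,255)),('blue',(98,110,40),(128,255,255))):
        m=cv2.inRange(hsv,lo,hi);k,_=cv2.findContours(m,0,2)
        for q in k:
            if cv2.contourArea(q)>40:print(n,c,cv2.contourArea(q),np.array(cv2.minAreaRect(q)[0]),cv2.minAreaRect(q)[1:])
E
```

```text
[[   0.021   -0.996    0.087  433.17 ]
 [  -1.      -0.02     0.01    96.368]
 [  -0.009   -0.088   -0.996 1141.463]
 [   0.       0.       0.       1.   ]] [[ -0.93    0.313  -0.194 732.152]
 [  0.368   0.786  -0.496 604.438]
 [ -0.003  -0.533  -0.846 915.93 ]
 [  0.      0.      0.      1.   ]] 410.4334554228172
[ 162.389 -628.895  230.335] [ 0.992  0.126 -0.    -0.001] 85.4883864224586 0.1 [-0.714 -0.629 -0.209]
top green 73.0 [186.5 217. ] ((10.0, 9.0), 90.0)
top blue 1466.0 [277.642 199.745] ((55.90574264526367, 27.7468318939209), 74.05460357666016)
side green 73.0 [305.5 233. ] ((10.0, 9.0), 90.0)
side blue 1008.5 [253.923 180.885] ((22.46535873413086, 50.477718353271484), 56.30992889404297)
```

View pics/top.png

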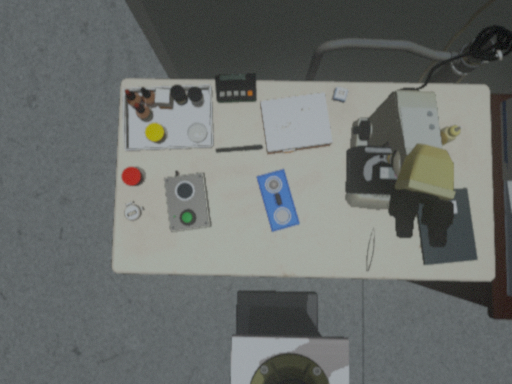

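View pics/side.png

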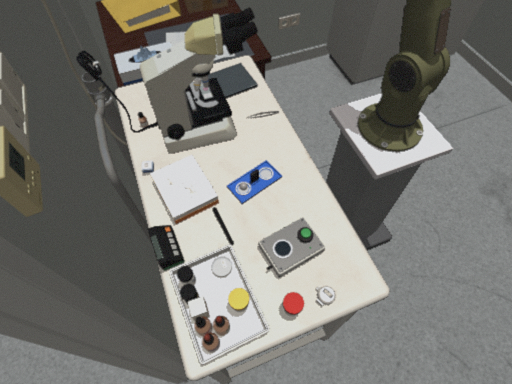

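```bash
python3 - <<'E'
from h import *
np.set_printoptions(precision=1,suppress=True)
a=grab('top');b=grab('side')
print('btn',ray(a,186.8,217.2,64),ray(b,305.8,233.3,64))
for n,d,w in(('top',a,(184,190)),('side',b,(283,248))):
    g=cv2.cvtColor(d['img'],cv2.COLOR_RGB2GRAY);m=np.zeros_like(g);cv2.circle(m,w,13,255,-1)
    m=cv2.inRange(g,0,70)&m;k,_=cv2.findContours(m,0,2);q=max(k,key=cv2.contourArea);e=cv2.minEnclosingCircle(q)
    M=cv2.moments(q);c=(M['m10']/M['m00'],M['m01']/M['m00']);print(n,'win',c,e,ray(d,*c,43))
    hsv=cv2.cvtColor(d['img'],cv2.COLOR_RGB2HSV);k,_=cv2.findContours(cv2.inRange(hsv,(98,110,40),(128,255,255)),0,2)
    q=max(k,key=cv2.contourArea);r=cv2.boxPoints(cv2.minAreaRect(q))
    P=np.array([ray(d,u+.0,v+.0,8)[:2] for u,v in q[:,0]]).astype(np.float32)
    (cc,wh,an)=cv2.minAreaRect(P);print('tray',cc,wh,an)
ca=a['img'][160:240,245:310];cb=b['img'][150:215,215:295]
im=np.hstack([cv2.resize(ca,(390,480),interpolation=2),cv2.resize(cb,(400,480),interpolation=2)])
cv2.imwrite('pics/c.png',im[:,:,::-1])
E
```

```text
btn [468.  279.1  64. ] [469.5 284.9  64. ]
top win (184.2463768115942, 190.27246376811593) ((184.5, 190.5), 6.670932292938232) [541.  292.1  43. ]
tray (523.3829956054688, 38.802635192871094) (155.45736694335938, 76.35416412353516) 16.95638656616211
side win (282.3219264892268, 247.9759188846641) ((282.1071472167969, 248.0), 7.17724609375) [540.3 292.6  43. ]
tray (524.6129150390625, 41.46733093261719) (156.3072967529297, 79.99280548095703) 16.777862548828125
```

View pics/c.png

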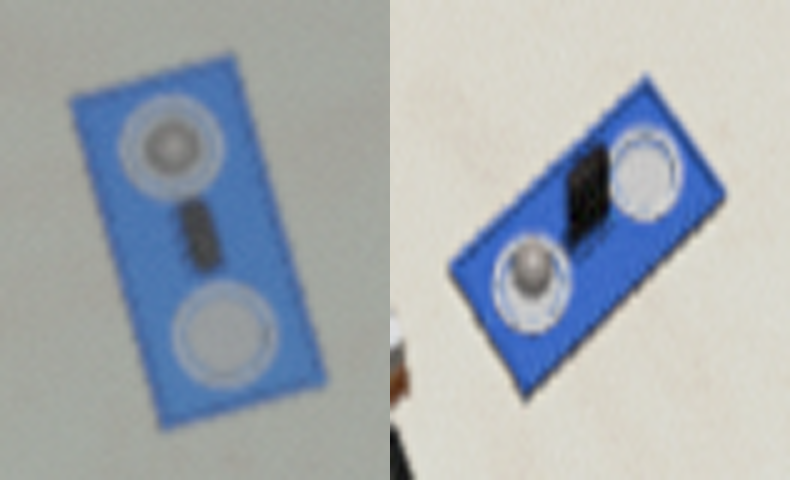

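```bash
cat >> h.py <<'E'
def tri(a,ua,b,ub):
    P=[]
    for d in(a,b): P.append(np.array([[d['fx'],0,d['cx']],[0,d['fy'],d['cy']],[0,0,1]])@np.linalg.inv(d['c2w'])[:3])
    x=cv2.triangulatePoints(P[0],P[1],np.array(ua,float),np.array(ub,float)).ravel();return x[:3]/x[3]
def plan(target,yaw=None,rows=5,n=None):
    "tool-frame per-row shares to reach TCP target (measured pose), yaw of tool x in deg"
    s=bot.observe();Q=R.from_quat(s['tool_rot']);m=Q.as_matrix()
    d=m.T@(np.array(target)-s['ee_pos']);print('tool d mm',d.round(1),'share',(d/200).round(4),'rows',np.linalg.norm(d)/41.7)
    y0=np.degrees(np.arctan2(m[1,0],m[0,0]));print('yaw now',y0)
    y=np.radians(y0 if yaw is None else yaw);c,s_=np.cos(y),np.sin(y)
    G=np.array([[c,s_,0],[s_,-c,0],[0,0,-1]]);print('rot share',((R.from_matrix(m.T@G).as_rotvec())/(np.pi/2)).round(4))
E
python3 - <<'E'
from h import *
np.set_printoptions(precision=1,suppress=True)
a=grab('top');b=grab('side')
for u,v in(((405,237),(256,42)),((438,243),(250,15)),((420,147),(190,28)),((454,155),(218,14)),((447,195),(222,35)),((400,185),(198,45))):print(tri(a,u,b,v))
plan((400,-200,230));print(bot.observe()['joints'])
E
```

```text
[ 426.1 -199.   316.3]
[ 419.9 -243.8  367.2]
[ 595.2 -201.4  396.7]
[ 551.8 -237.5  418.7]
[ 507.1 -285.8  306.5]
[ 553.9 -191.1  342.7]
tool d mm [ 337.3 -356.2    1.2] share [ 1.7 -1.8  0. ] rows 11.763550668221189
yaw now 14.485140076631014
rot share [-0.  0. -0.]
[ 1.3  0.3 -0.1  1.5  0.   1.4 -0.1]
```

{"api": "apply_moves", "payload": {"targets": [[0,0,-0.18,0,0,0,1],[0,0,-0.2,0,0,0,1],[0,0,-0.2,0,0,0,1],[0,0,-0.2,0,0,0,1],[0,0,-0.2,0,0,0,1]]}}

```text
t: 0.72
ee_pos: [162.4, -628.9, 429.5]
tool_rot: [0.992, 0.126, 0.0, 0.0]
wrist_force: [0.4, -1.3, 0.7]
width: 85.3
gripper_force: 0.0
```

{"api": "apply_moves", "payload": {"targets": [[0.028,-0.157,-0.05,0,0,0,1],[0.028,-0.157,-0.05,0,0,0,1],[0.028,-0.157,-0.05,0,0,0,1],[0.028,-0.157,-0.05,0,0,0,1],[0.028,-0.157,-0.05,0,0,0,1]]}}

```text
t: 1.13
ee_pos: [150.2, -468.8, 477.7]
tool_rot: [0.992, 0.126, -0.0, 0.0]
wrist_force: [0.2, 0.0, -0.3]
width: 85.4
gripper_force: 0.0
```

Tracking is exact; carry on around.

{"api": "apply_moves", "payload": {"targets": [[0.182,-0.066,0,0,0,0,1],[0.182,-0.066,0,0,0,0,1],[0.182,-0.066,0,0,0,0,1],[0.182,-0.066,0,0,0,0,1],[0.182,-0.066,0,0,0,0,1]]}}

```text
t: 1.55
ee_pos: [311.2, -359.4, 477.7]
tool_rot: [0.992, 0.126, 0.0, 0.001]
wrist_force: [1.1, -0.4, 0.6]
width: 85.4
gripper_force: 0.0
```

{"api": "apply_moves", "payload": {"targets": [[0.141,-0.108,0,0,0,0,1],[0.141,-0.108,0,0,0,0,1],[0.141,-0.108,0,0,0,0,1],[0.141,-0.108,0,0,0,0,1],[0.141,-0.108,0,0,0,0,1]]}}

```text
t: 1.97
ee_pos: [420.3, -219.4, 477.6]
tool_rot: [0.992, 0.126, 0.0, 0.0]
wrist_force: [1.2, 0.7, -0.2]
width: 85.5
gripper_force: 0.0
```

{"api": "apply_moves", "payload": {"targets": [[0.086,-0.174,0,0,0,0,1],[0.086,-0.174,0,0,0,0,1],[0.086,-0.174,0,0,0,0,1],[0.086,-0.174,0,0,0,0,1],[0.086,-0.174,0,0,0,0,1]]}}

```text
t: 2.38
ee_pos: [459.3, -29.0, 477.5]
tool_rot: [0.992, 0.126, 0.0, 0.001]
wrist_force: [2.1, -0.0, 0.3]
width: 85.4
gripper_force: 0.0
```

```bash
python3 - <<'E'
from h import *
np.set_printoptions(precision=2,suppress=True)
d=grab('wrist');save(d,'w1.png');print(d['c2w'],d['fx'])
for p in((524,40,8),(468,282,64),(541,292,43)):print(proj(d,np.array(p)))
E
```

```text
[[  0.25  -0.92  -0.31 539.09]
 [ -0.97  -0.24  -0.08  -7.89]
 [  0.     0.32  -0.95 619.37]
 [  0.     0.     0.     1.  ]] 327.5129796443047
(np.float64(227.45250032559633), np.float64(83.93009192597279))
(np.float64(69.5816479499783), np.float64(79.75467572730517))
(np.float64(73.81490152224566), np.float64(31.293220326204647))
```

View pics/w1.png

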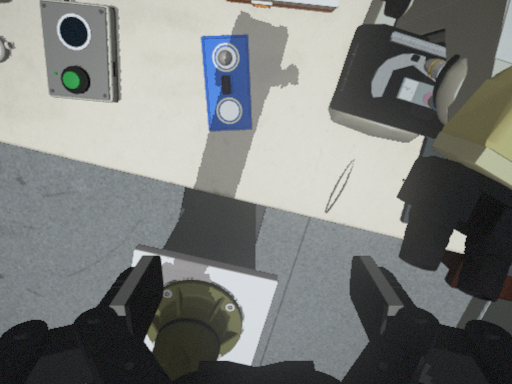

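The wrist view shows the tray at about (227,83) with the ball in the upper pocket (226,57), and the reader upper left: button (75,79), window (74,32). This matches the projections.

{"api": "apply_moves", "payload": {"targets": [[0.03,-0.18,0.06,0,0,0,-1],[0.03,-0.18,0.06,0,0,0,-1],[0.03,-0.18,0.06,0,0,0,-1],[0.03,-0.18,0.06,0,0,0,-1],[0.03,-0.18,0.06,0,0,0,-1]]}}

```text
t: 2.85
ee_pos: [442.8, 152.2, 416.9]
tool_rot: [0.992, 0.126, 0.0, 0.001]
wrist_force: [1.3, 0.2, -0.3]
width: 25.3
gripper_force: 0.0
```

{"api": "apply_moves", "payload": {"targets": [[-0.01,-0.1,0.15,0,0,0,-1],[-0.01,-0.1,0.15,0,0,0,-1],[-0.01,-0.1,0.15,0,0,0,-1],[0,0,0,0,0,0,-1],[0,0,0,0,0,0,-1]]}}

```text
t: 3.27
ee_pos: [421.3, 207.6, 326.3]
tool_rot: [0.992, 0.127, -0.001, 0.001]
wrist_force: [0.2, -0.6, 1.1]
width: 0.2
gripper_force: 0.0
```

```bash
cat >> h.py <<'E'
def blob(d,lo,hi,hsv=True,near=None,rad=40):
    im=cv2.cvtColor(d['img'],cv2.COLOR_RGB2HSV)
    m=cv2.inRange(im,lo,hi)
    if near is not None:
        k=np.zeros_like(m);cv2.circle(k,tuple(int(x) for x in near),rad,255,-1);m&=k
    q=max(cv2.findContours(m,0,1)[0],key=cv2.contourArea);return q
E
python3 - <<'E'
from h import *
np.set_printoptions(precision=1,suppress=True)
d=grab('wrist');save(d,'w2.png')
q=blob(d,(45,90,40),(85,255,255));c,sz,_=cv2.fitEllipse(q);print('btn',c,sz,ray(d,*c,64))
w=proj(d,np.array([540.7,292.3,43]));print(w)
q=blob(d,(0,0,0),(180,255,70),near=w,rad=40);c,sz,_=cv2.fitEllipse(q);print('win',c,sz,ray(d,*c,43))
plan((469,282,90))
E
```

```text
btn (206.32626342773438, 97.42060089111328) (22.155689239501953, 23.067462921142578) [469.2 281.1  64. ]
(np.float64(212.1580758794455), np.float64(32.91668616062637))
win (211.72763061523438, 32.289302825927734) (34.59699249267578, 38.62357711791992) [541.2 292.9  43. ]
tool d mm [ 63.5 -61.5 237.6] share [ 0.3 -0.3  1.2] rows 6.080197933185773
yaw now 14.49772525568523
rot share [ 0. -0. -0.]
```

View pics/w2.png

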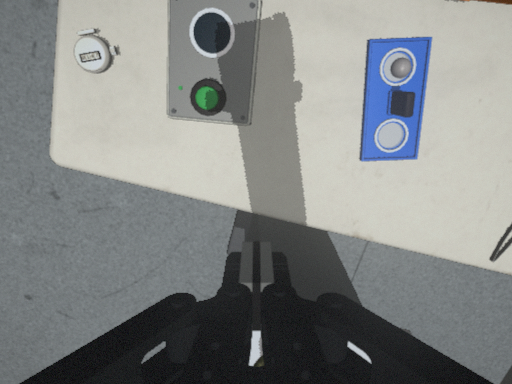

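The wrist view shows the button (206,97), window (212,32), tray at the right with ball (401,67), and closed fingers at the bottom centre.

{"api": "apply_moves", "payload": {"targets": [[0.05,-0.048,0.13,0,0,0,-1],[0.05,-0.048,0.13,0,0,0,-1],[0.05,-0.048,0.13,0,0,0,-1],[0.05,-0.048,0.13,0,0,0,-1],[0.05,-0.048,0.13,0,0,0,-1]]}}

```text
t: 3.73
ee_pos: [462.0, 265.3, 197.4]
tool_rot: [0.992, 0.124, 0.001, -0.0]
wrist_force: [1.0, -0.1, 0.3]
width: 0.2
gripper_force: 0.0
```

{"api": "apply_moves", "payload": {"targets": [[0.035,-0.033,0.13,0,0,0,-1],[0.033,-0.031,0.13,0,0,0,-1],[0,0,0.13,0,0,0,-1],[0,0,0.13,0,0,0,-1],[0,0,0,0,0,0,-1]]}}

```text
t: 4.15
ee_pos: [468.5, 278.7, 89.2]
tool_rot: [0.992, 0.124, -0.003, 0.001]
wrist_force: [-1.2, -1.6, -0.2]
width: -0.1
gripper_force: 0.0
```

```bash
python3 - <<'E'
from h import *
plan((469.2,281.1,64))
E
```

```text
tool d mm [ 1.5 -2.2 25.2] share [ 0.0073 -0.0109  0.1262] rows 0.6084168858170151
yaw now 14.296133148654338
rot share [0.0009 0.0045 0.    ]
```

{"api": "apply_moves", "payload": {"targets": [[0.007,-0.011,0.05,0,0,0,-1],[0,0,0.05,0,0,0,-1],[0,0,0.02,0,0,0,-1],[0,0,0.01,0,0,0,-1],[0,0,0.01,0,0,0,-1]]}}

```text
t: 4.57
ee_pos: [470.4, 284.6, 65.9]
tool_rot: [0.992, 0.126, 0.001, -0.0]
wrist_force: [0.6, -0.5, 0.6]
width: 0.1
gripper_force: 0.0
```

{"api": "apply_moves", "payload": {"targets": [[0,0,0.006,0,0,0,-1],[0,0,0.005,0,0,0,-1],[0,0,0.005,0,0,0,-1],[0,0,0,0,0,0,-1],[0,0,0,0,0,0,-1]]}}

```text
t: 4.98
ee_pos: [470.1, 284.6, 62.5]
tool_rot: [0.992, 0.126, 0.0, 0.0]
wrist_force: [-0.1, -0.1, 1.7]
width: -0.3
gripper_force: 1.1
```

{"api": "apply_moves", "payload": {"targets": [[0,0,0.006,0,0,0,-1],[0,0,0.006,0,0,0,-1],[0,0,0.005,0,0,0,-1],[0,0,0.005,0,0,0,-1],[0,0,0,0,0,0,-1]]}}

```text
t: 5.4
ee_pos: [470.2, 284.6, 58.1]
tool_rot: [0.992, 0.126, 0.0, 0.0]
wrist_force: [-0.2, -1.7, 5.8]
width: 0.3
gripper_force: 3.0
```

{"api": "apply_moves", "payload": {"targets": [[0,0,0.005,0,0,0,-1],[0,0,0.005,0,0,0,-1],[0,0,0.005,0,0,0,-1],[0,0,0,0,0,0,-1],[0,0,0,0,0,0,-1]]}}

```text
t: 5.82
ee_pos: [470.3, 284.7, 57.7]
tool_rot: [0.992, 0.126, 0.001, 0.001]
wrist_force: [-5.7, -6.1, 26.8]
width: 0.1
gripper_force: 13.2
```

{"api": "apply_moves", "payload": {"targets": [[0,0,-0.1,0,0,0,-1],[0,0,-0.2,0,0,0,-1],[0,0,-0.2,0,0,0,-1],[0,0,-0.2,0,0,0,-1],[0,0,-0.2,0,0,0,1]]}}

```text
t: 6.23
ee_pos: [468.8, 284.4, 235.7]
tool_rot: [0.992, 0.126, -0.001, 0.0]
wrist_force: [1.3, 0.4, 0.6]
width: 11.0
gripper_force: 0.0
```

{"api": "apply_moves", "payload": {"targets": [[-0.065,0.164,0,0,0,0,1],[-0.065,0.164,0,0,0,0,1],[-0.065,0.164,0,0,0,0,1],[-0.065,0.164,0,0,0,0,1],[-0.065,0.164,0,0,0,0,1]]}}

```text
t: 6.65
ee_pos: [446.9, 108.0, 234.1]
tool_rot: [0.992, 0.126, -0.0, 0.0]
wrist_force: [1.3, -0.5, -0.9]
width: 72.1
gripper_force: 0.0
```

{"api": "apply_moves", "payload": {"targets": [[-0.065,0.164,0,0,0,0,1],[-0.065,0.164,0,0,0,0,1],[0,0,0,0,0,0,1],[0,0,0,0,0,0,1],[0,0,0,0,0,0,1]]}}

```text
t: 7.07
ee_pos: [438.8, 40.3, 234.3]
tool_rot: [0.992, 0.126, -0.0, -0.0]
wrist_force: [0.4, 0.5, -1.6]
width: 85.3
gripper_force: 0.0
```

```bash
python3 - <<'E'
from h import *
np.set_printoptions(precision=1,suppress=True)
a=grab('top');d=grab('wrist');save(d,'w3.png')
# button/reader
r=a['img'][165:240,155:220]
im=np.hstack([d['img'],np.vstack([cv2.resize(r,(250,288)),np.zeros((96,250,3),np.uint8)])]);cv2.imwrite('pics/w3.png',im[:,:,::-1])
q=blob(d,(98,110,30),(128,255,255));P=np.array([ray(d,u,v,10)[:2] for u,v in q[:,0]]).astype(np.float32)
print('tray z10',cv2.minAreaRect(P))
print(proj(d,np.array([524,40,56])))
print(bot.observe()['ee_pos'])
E
```

```text
tray z10 ((523.3184814453125, 40.50653076171875), (158.10702514648438, 78.52738952636719), 16.917118072509766)
(np.float64(280.7398522536296), np.float64(82.8359009744449))
[439.   41.1 234.5]
```

View pics/w3.png

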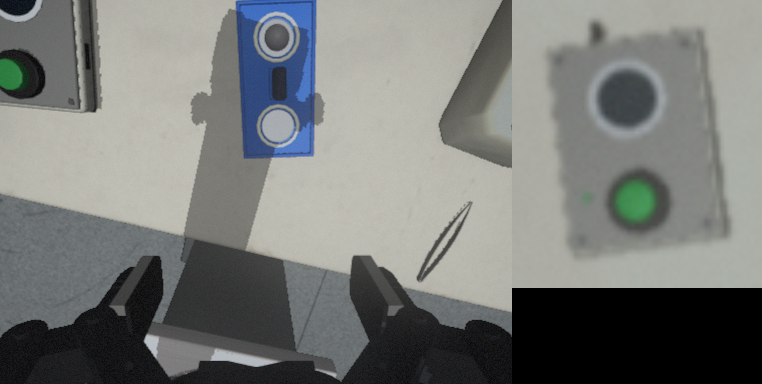

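The wrist view shows the tray whole (columns 237–317, rows 0–157), handle at (280,83) as predicted, ball in the upper pocket (276,37). In the top crop the green button is back up.

```bash
python3 - <<'E'
from h import *
plan((523.6,40.7,90),16.9)
E
```

```text
tool d mm [ 81.7  21.9 144.4] share [0.4087 0.1096 0.7222] rows 4.014553862412914
yaw now 14.65079686142706
rot share [-0.0004  0.0001 -0.025 ]
```

{"api": "apply_moves", "payload": {"targets": [[0.0817,0.022,0.144,0,0,0,1],[0.0817,0.022,0.144,0,0,0,1],[0.0817,0.022,0.144,0,0,0,1],[0.0817,0.022,0.144,0,0,0,1],[0.0817,0.022,0.144,0,0,0,1]]}}

```text
t: 7.58
ee_pos: [524.7, 40.5, 89.2]
tool_rot: [0.992, 0.127, 0.0, -0.001]
wrist_force: [0.0, -1.6, 0.6]
width: 85.2
gripper_force: 0.0
```

{"api": "apply_moves", "payload": {"targets": [[0,0,0,0,0,-0.026,1],[0,0,0,0,0,0,1],[0,0,0,0,0,0,1],[0,0,0,0,0,0,1],[0,0,0,0,0,0,1]]}}

```text
t: 8.0
ee_pos: [524.3, 39.0, 92.2]
tool_rot: [0.989, 0.146, 0.001, 0.001]
wrist_force: [-0.4, 0.1, 0.3]
width: 85.1
gripper_force: 0.0
```

```bash
python3 - <<'E'
from h import *
for i in range(2):plan((523.6,40.7,22),16.9);grab('side')
E
```

```text
tool d mm [-0.4 -2.  70.2] share [-0.0018 -0.0099  0.3508] rows 1.6833798913242193
yaw now 16.83391534902762
rot share [ 0.0013 -0.0015 -0.0007]
tool d mm [-0.2 -2.3 70.1] share [-0.001  -0.0114  0.3506] rows 1.6823634996237404
yaw now 16.821069442757885
rot share [ 0.0014 -0.0013 -0.0009]
```

{"api": "apply_moves", "payload": {"targets": [[0,-0.01,0.08,0,0,0,1],[0,0,0.09,0,0,0,1],[0,0,0.09,0,0,0,1],[0,0,0.07,0,0,0,1],[0,0,0.02,0,0,0,1]]}}

```text
t: 8.52
ee_pos: [521.7, 40.0, 19.2]
tool_rot: [0.989, 0.146, -0.001, 0.0]
wrist_force: [-1.1, -0.3, -0.0]
width: 85.4
gripper_force: 0.0
```

```bash
python3 - <<'E'
from h import *
plan((523.6,40.7,22),16.9)
d=grab('wrist');save(d,'w4.png');print(bot.observe()['wrist_force'])
E
```

```text
tool d mm [ 2.  -0.2 -2.8] share [ 0.01   -0.0008 -0.0141] rows 0.08294431018187859
yaw now 16.804875467831714
rot share [ 0.      0.0016 -0.0011]
[ 0.0242245  -0.29120259  0.25784188]
```

View pics/w4.png

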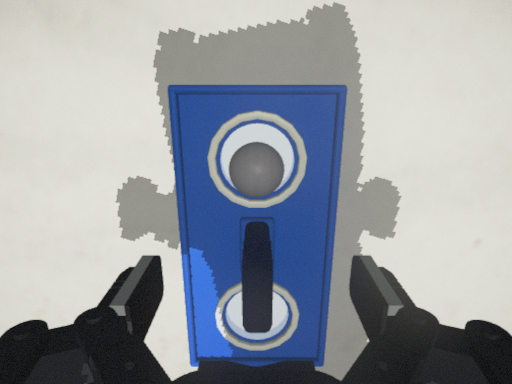

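The handle (258, top edge row 225–330) is centred between the fingers, and the ball is in its pocket (257,168). Close.

{"api": "apply_moves", "payload": {"targets": [[0.008,0,-0.012,0,0,0,1],[0,0,0,0,0,0,0.2],[0,0,0,0,0,0,-0.2],[0,0,0,0,0,0,-0.4],[0,0,0,0,0,0,-0.5]], "force": 60}}

```text
t: 8.98
ee_pos: [525.1, 40.9, 23.7]
tool_rot: [0.989, 0.146, 0.001, 0.0]
wrist_force: [-1.5, -0.5, -0.7]
width: 38.7
gripper_force: 0.0
```

{"api": "apply_moves", "payload": {"targets": [[0,0,0,0,0,0,-0.6],[0,0,0,0,0,0,-0.65],[0,0,0,0,0,0,-0.7],[0,0,0,0,0,0,-1],[0,0,0,0,0,0,-1]]}}

```text
t: 9.4
ee_pos: [524.8, 40.8, 23.3]
tool_rot: [0.989, 0.146, 0.0, 0.0]
wrist_force: [-0.6, -0.7, 2.5]
width: 10.9
gripper_force: 59.0
```

{"api": "apply_moves", "payload": {"targets": [[0,0,0,0,0,0,-1],[0,0,0,0,0,0,-1],[0,0,0,0,0,0,-1],[0,0,0,0,0,0,-1],[0,0,0,0,0,0,-1]]}}

```text
t: 9.82
ee_pos: [524.7, 40.8, 23.2]
tool_rot: [0.989, 0.146, 0.0, 0.0]
wrist_force: [-1.1, -1.2, 4.3]
width: 11.1
gripper_force: 59.2
```

{"api": "apply_moves", "payload": {"targets": [[0,0,-0.005,0,0,0,-1],[0,0,-0.01,0,0,0,-1],[0,0,-0.02,0,0,0,-1],[0,0,-0.03,0,0,0,-1],[0,0,-0.03,0,0,0,-1]]}}

```text
t: 10.23
ee_pos: [524.3, 41.1, 42.3]
tool_rot: [0.989, 0.146, -0.0, -0.0]
wrist_force: [0.2, 0.7, -4.2]
width: 11.0
gripper_force: 58.4
```

{"api": "apply_moves", "payload": {"targets": [[0,0,-0.03,0,0,0,-1],[0,0,-0.03,0,0,0,-1],[0,0,-0.02,0,0,0,-1],[0,0,-0.01,0,0,0,-1],[0,0,0,0,0,0,-1]]}}

```text
t: 10.65
ee_pos: [525.0, 40.9, 60.7]
tool_rot: [0.989, 0.146, 0.001, 0.0]
wrist_force: [-0.5, 0.7, -3.3]
width: 11.1
gripper_force: 58.4
```

```bash
python3 - <<'E'
from h import *
print(bot.observe()['wrist_force'],bot.observe()['wrist_torque'])
plan((500,280,136),16.9)
d=grab('wrist');save(d,'w5.png')
E
```

```text
[-0.52593411  0.72686654 -3.2802486 ] [ 0.00010242 -0.01288382  0.04906412]
tool d mm [  45.3 -236.1  -75.4] share [ 0.2264 -1.1805 -0.3769] rows 6.041596224171139
yaw now 16.8133850774158
rot share [ 0.0004 -0.0006 -0.001 ]
```

View pics/w5.png

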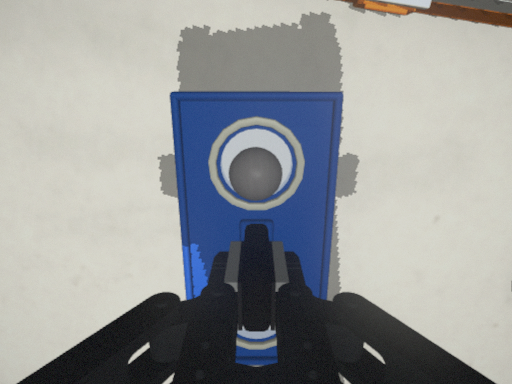

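Tray is held; the ball sits in its pocket (256,172; ring centre ~(256,163)). Lift further, then traverse smoothly.

{"api": "apply_moves", "payload": {"targets": [[0,0,-0.01,0,0,0,-1],[0,0,-0.03,0,0,0,-1],[0,0,-0.05,0,0,0,-1],[0,0,-0.06,0,0,0,-1],[0,0,-0.06,0,0,0,-1]]}}

```text
t: 11.12
ee_pos: [524.8, 41.2, 103.5]
tool_rot: [0.989, 0.146, 0.0, -0.0]
wrist_force: [0.1, -0.5, -2.6]
width: 11.5
gripper_force: 58.5
```

{"api": "apply_moves", "payload": {"targets": [[0,0,-0.06,0,0,0,-1],[0,0,-0.05,0,0,0,-1],[0,0,-0.03,0,0,0,-1],[0,0,-0.02,0,0,0,-1],[0,0,-0.007,0,0,0,-1]]}}

```text
t: 11.53
ee_pos: [524.9, 40.9, 136.3]
tool_rot: [0.989, 0.146, 0.0, 0.0]
wrist_force: [-0.6, -1.0, -2.7]
width: 11.4
gripper_force: 58.4
```

{"api": "apply_moves", "payload": {"targets": [[0.001,-0.006,0,0,0,0,-1],[0.003,-0.014,0,0,0,0,-1],[0.005,-0.024,0,0,0,0,-1],[0.006,-0.034,0,0,0,0,-1],[0.008,-0.042,0,0,0,0,-1]]}}

```text
t: 11.95
ee_pos: [521.7, 65.9, 135.1]
tool_rot: [0.989, 0.146, -0.0, -0.0]
wrist_force: [-0.6, -1.0, -3.5]
width: 11.5
gripper_force: 58.5
```

{"api": "apply_moves", "payload": {"targets": [[0.01,-0.05,0,0,0,0,-1],[0.01,-0.05,0,0,0,0,-1],[0.01,-0.05,0,0,0,0,-1],[0.01,-0.05,0,0,0,0,-1],[0.01,-0.05,0,0,0,0,-1]]}}

```text
t: 12.37
ee_pos: [516.9, 117.5, 135.5]
tool_rot: [0.989, 0.147, 0.0, -0.0]
wrist_force: [-0.1, -0.7, -2.9]
width: 11.6
gripper_force: 58.5
```

{"api": "apply_moves", "payload": {"targets": [[0.01,-0.05,0,0,0,0,-1],[0.01,-0.05,0,0,0,0,-1],[0.01,-0.05,0,0,0,0,-1],[0.01,-0.05,0,0,0,0,-1],[0.01,-0.05,0,0,0,0,-1]]}}

```text
t: 12.78
ee_pos: [512.2, 167.8, 135.5]
tool_rot: [0.989, 0.146, 0.0, 0.0]
wrist_force: [0.4, 0.2, -3.6]
width: 11.2
gripper_force: 58.5
```

{"api": "apply_moves", "payload": {"targets": [[0.01,-0.05,0,0,0,0,-1],[0.01,-0.05,0,0,0,0,-1],[0.01,-0.05,0,0,0,0,-1],[0.01,-0.05,0,0,0,0,-1],[0.01,-0.05,0,0,0,0,-1]]}}

```text
t: 13.2
ee_pos: [507.3, 218.5, 135.5]
tool_rot: [0.989, 0.146, -0.0, 0.0]
wrist_force: [0.4, -0.3, -2.4]
width: 11.2
gripper_force: 58.5
```

{"api": "apply_moves", "payload": {"targets": [[0.01,-0.05,0,0,0,0,-1],[0.01,-0.05,0,0,0,0,-1],[0.01,-0.05,0,0,0,0,-1],[0.01,-0.045,0,0,0,0,-1],[0.008,-0.04,0,0,0,0,-1]]}}

```text
t: 13.62
ee_pos: [502.8, 266.5, 135.4]
tool_rot: [0.989, 0.147, -0.0, -0.0]
wrist_force: [0.7, 0.5, -2.9]
width: 11.0
gripper_force: 58.5
```

{"api": "apply_moves", "payload": {"targets": [[0.006,-0.03,0,0,0,0,-1],[0.004,-0.02,0,0,0,0,-1],[0.002,-0.01,0,0,0,0,-1],[0,0,0,0,0,0,-1],[0,0,0,0,0,0,-1]]}}

```text
t: 14.03
ee_pos: [501.9, 277.0, 135.4]
tool_rot: [0.989, 0.146, -0.0, 0.0]
wrist_force: [0.1, -0.3, -2.2]
width: 11.0
gripper_force: 58.5
```

```bash
python3 - <<'E'
from h import *
np.set_printoptions(precision=3,suppress=True)
d=grab('wrist');a=grab('top');b=grab('side')
s=bot.observe();print(s['ee_pos'],s['tool_rot'],s['wrist_force'],s['t'])
y=np.radians(16.8)
for dx in(0,):
    p=s['ee_pos']+np.array([45*np.cos(y),45*np.sin(y),-23.2+9])
    print('pocket proj',[proj(k,p) for k in(d,a,b)])
pa=proj(a,p);pb=proj(b,p)
def crop(k,c,n=40):
    u,v=int(c[0]),int(c[1]);return cv2.resize(k['img'][v-n:v+n,u-n:u+n],(384,384),interpolation=2)
cv2.imwrite('pics/w6.png',cv2.resize(np.hstack([d['img'],crop(a,pa)]),(800,343))[:,:,::-1])
cv2.imwrite('pics/w7.png',crop(b,pb)[:,:,::-1])
E
```

```text
[502.029 276.793 135.424] [ 0.989  0.146 -0.     0.   ] [ 0.092  0.098 -2.31 ] 14.1833
pocket proj [(np.float64(257.16852829475494), np.float64(163.54558838578035)), (np.float64(179.76827310991493), np.float64(185.49330616419775)), (np.float64(281.8822763713918), np.float64(235.50102386708915))]
```

View pics/w6.png

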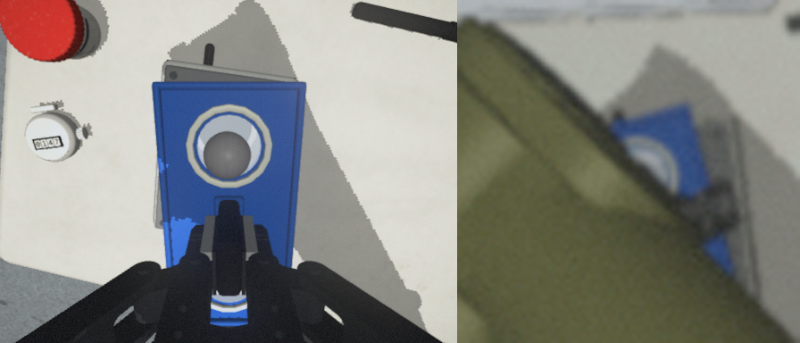

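View pics/w7.png

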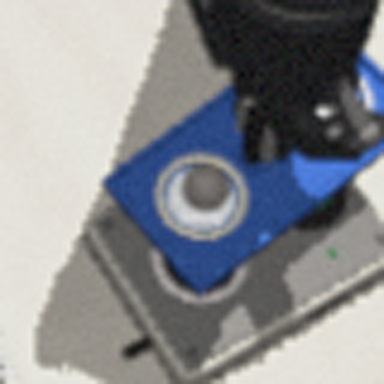

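```bash
python3 - <<'E'
from h import *
np.set_printoptions(precision=2,suppress=True)
d=grab('wrist');s=bot.observe();Q=R.from_quat(s['tool_rot']);m=Q.as_matrix()
print('tilt deg of tool z',np.degrees(np.arccos(-m[2,2])))
y=np.radians(16.85);Z=np.array([[np.cos(y),-np.sin(y),0],[np.sin(y),np.cos(y),0],[0,0,1]])
o=s['ee_pos']-[0,0,23.2]
for tl in(-3,0,3):
    Y=R.from_euler('y',tl,degrees=True).as_matrix()
    f=lambda p: np.array(proj(d,o+Z@(Y@(np.array(p)-[0,0,42])+[0,0,42])))
    print(tl,[f(p) for p in((80,40,10),(80,-40,10),(45,0,9))])
g=cv2.inRange(cv2.cvtColor(d['img'],cv2.COLOR_RGB2HSV),(100,100,30),(128,255,255))
k=max(cv2.findContours(g,0,1)[0],key=cv2.contourArea)[:,0]
print('corners',k[np.argmin(k@[1,1])],k[np.argmin(k@[-1,1])])
g2=cv2.inRange(d['img'],(130,125,110),(255,255,255));h=np.zeros_like(g2);cv2.circle(h,(257,163),56,255,-1)
q=max(cv2.findContours(g2&h,0,1)[0],key=cv2.contourArea);e=cv2.fitEllipse(cv2.convexHull(q));print('ring',e)
p=ray(d,*e[0],o[2]+9);print('pocket',p,'target 541.0 292.8')
print('tool dx',m.T@(np.array([541,292.8,p[2]])-p)/200)
q=blob(d,(0,0,0),(180,40,120),near=e[0],rad=45)
E
```

```text
tilt deg of tool z 0.028909438240888125
-3 [array([164.89,  84.93]), array([347.74,  84.91]), array([256.31, 161.43])]
0 [array([167.67,  88.5 ]), array([344.94,  88.48]), array([256.3 , 163.64])]
3 [array([170.28,  92.36]), array([342.32,  92.34]), array([256.29, 166.06])]
corners [171  92] [341  92]
ring ((256.2691955566406, 163.23291015625), (92.94112396240234, 95.53445434570312), 88.72564697265625)
pocket [545.24 289.98 121.22] target 541.0 292.8
tool dx [-0.02 -0.02 -0.  ]
```

```bash
python3 - <<'E'
from h import *
np.set_printoptions(precision=2,suppress=True)
d=grab('wrist');he=np.array(d['hand_eye']);now=d['img'];s=bot.observe()
def cor(im):
    g=cv2.inRange(cv2.cvtColor(im,cv2.COLOR_RGB2HSV),(100,100,30),(128,255,255))
    k=max(cv2.findContours(g,0,1)[0],key=cv2.contourArea)[:,0].astype(float)
    ring=cv2.inRange(im,(130,125,110),(255,255,255));h=np.zeros_like(ring);cv2.circle(h,(257,161),56,255,-1)
    q=max(cv2.findContours(ring&h,0,1)[0],key=cv2.contourArea);e=cv2.fitEllipse(cv2.convexHull(q))
    return k[np.argmin(k@[1,1])],k[np.argmin(k@[-1,1])],np.array(e[0]),np.array(e[1])
y=np.radians(16.85);Z=np.array([[np.cos(y),-np.sin(y),0],[np.sin(y),np.cos(y),0],[0,0,1]])
yt=np.radians(16.8);c,t=np.cos(yt),np.sin(yt);T=np.eye(4);T[:3,:3]=[[c,t,0],[t,-c,0],[0,0,-1]]
w4=cv2.imread('pics/w4.png')[:,:,::-1].copy();w5=cv2.imread('pics/w5.png')[:,:,::-1].copy()
for n,im,ee,o in(('w4',w4,(521.7,40.,19.2),(523.6,40.7,0)),('w5',w5,(524.8,40.9,60.7),None),('now',now,s['ee_pos'],None)):
    ee=np.array(ee);T[:3,3]=ee;d['c2w']=T@he
    O=np.array(o) if o else ee+[-1.2,-.1,-23.2]
    for tl in((0,) if o else (0,1.5,3)):
        Y=R.from_euler('y',tl,degrees=True).as_matrix()
        print(n,tl,[np.array(proj(d,O+Z@(Y@(np.array(p)-[0,0,42])+[0,0,42]))) for p in((80,40,10),(80,-40,10),(45,0,9))])
    print('meas',cor(im))
E
```

```text
w4 0 [array([164.97,  83.72]), array([347.74,  83.81]), array([256.3 , 161.43])]
meas (array([169.,  85.]), array([345.,  86.]), array([256.87, 159.11]), array([96.43, 98.5 ]))
w5 0 [array([167.64,  91.13]), array([344.47,  91.22]), array([256.02, 165.95])]
w5 1.5 [array([168.96,  92.99]), array([343.14,  93.07]), array([256.02, 167.11])]
w5 3 [array([170.24,  94.91]), array([341.86,  94.99]), array([256.02, 168.33])]
meas (array([172.,  92.]), array([341.,  93.]), array([256.23, 163.3 ]), array([92.82, 94.97]))
now 0 [array([167.64,  91.13]), array([344.47,  91.22]), array([256.02, 165.95])]
now 1.5 [array([168.96,  92.99]), array([343.14,  93.07]), array([256.02, 167.11])]
now 3 [array([170.24,  94.91]), array([341.86,  94.99]), array([256.02, 168.33])]
meas (array([171.,  92.]), array([341.,  93.]), array([256.28, 163.25]), array([92.97, 95.56]))
```

The pre-lift and current pictures show the same residuals, so the tray is level; the ball is in its pocket. Small final correction.

{"api": "apply_moves", "payload": {"targets": [[-0.002,-0.003,-0.001,0,0,0,-1],[-0.003,-0.006,-0.001,0,0,0,-1],[-0.003,-0.006,-0.001,0,0,0,-1],[-0.002,-0.003,-0.001,0,0,0,-1],[0,0,0,0,0,0,-1]]}}

```text
t: 14.7
ee_pos: [498.6, 280.7, 136.4]
tool_rot: [0.989, 0.147, 0.0, -0.0]
wrist_force: [0.1, 0.4, -2.6]
width: 11.4
gripper_force: 58.5
```

{"api": "apply_moves", "payload": {"targets": [[0,0,0,0,0,0,-1],[0,0,0,0,0,0,-1],[0,0,0,0,0,0,-1],[0,0,0,0,0,0,-1],[0,0,0,0,0,0,-1]]}}

```text
t: 15.12
ee_pos: [498.8, 280.3, 136.2]
tool_rot: [0.989, 0.146, -0.0, 0.0]
wrist_force: [0.2, 0.4, -2.1]
width: 11.3
gripper_force: 58.5
```

```bash
python3 - <<'E'
from h import *
s=bot.observe();print(s['ee_pos'],'want 498.9 279.7 136.3')
plan((498.9,279.7,136.3),16.85)
b=grab('side');c=(283,236)
u,v=map(int,proj(b,np.array([541,292.6,122])));print(u,v)
g=cv2.inRange(cv2.cvtColor(b['img'],cv2.COLOR_RGB2HSV),(0,0,110),(180,60,255));h=np.zeros_like(g);cv2.circle(h,(u,v),11,255,-1)
q=max(cv2.findContours(g&h,0,1)[0],key=cv2.contourArea);e=cv2.minEnclosingCircle(q);print(e,ray(b,*e[0],122))
E
```

```text
[498.83406146 280.30732188 136.22659567] want 498.9 279.7 136.3
tool d mm [-0.1  0.6 -0.1] share [-0.0006  0.003  -0.0004] rows 0.014755042201929141
yaw now 16.822496686520594
rot share [ 0.      0.0001 -0.0003]
283 235
((284.4210510253906, 236.0), 9.631105422973633) [539.96974947 293.67743678 122.        ]
```

The tray is within about 1 mm of the target, steady and level, and the side view agrees. I'm handing the job in.

```bash
python3 -c "
from station import job
print(job.job_done())"
```

```text
the job is handed in; nothing more can be done
None
```

The job is handed in: the green button was pressed fully down and came back up. The tray is held level over the reader's window with the ball still in its pocket. By my measurements the pocket is within about 1–2 mm of the window centre and the underside is about 70 mm above it. The judge's result was not shown.

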